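# Start the sanding bench: rocker, extractor handset, sander starter

### The job

Start up the workbench for sanding, in this order: press the raised, white-dotted half of the orange rocker on the grey power unit fully down; then press the green button on the black handset fully in and let it spring back (this starts the dust extractor); last push the green button on the yellow starter box fully in, where it stays. Press no red button. Leave the handset lying where it is, do not pick anything up, and leave everything else on the bench standing where it is.

Things in the scene. Friction and masses are not known exactly. Their poses are not given: they have to be found in the camera images.
- power_unit: Grey steel box screwed to the bench, 100 (x) x 150 (y) x 45 mm high, two white socket outlets and one orange paddle rocker on top. It does not move. Origin: centre of the underside; z up. The rocker's pivot runs along the box's y axis, 35 mm to the -y side of the box's centre and 55 mm above the bench.
- rocker (a joint): Angle of the orange rocker, rad: 0 = off, 0.35 = on (its stop). Two halves, each 32 mm long and 34 mm wide, meet at the pivot in a shallow V. Off: the dotted half, on the box's +x side, slopes up to an outer top edge 70 mm above the bench; the other lies level. On: the dotted half lies level, its top 59 mm up. 2 to 4 N on the outer half turns it; it stays where it is left.
- rocker_on (a point): The white dot (16 mm across; that half also has a white outer edge): point on the top face of the dotted half, 20 mm out from the pivot (65.6 mm above the bench when off, 59 mm when on). Moves with the rocker; its orientation is the rocker's.
- handset: Black remote handset lying loose on the bench, 70 (x) x 130 (y) x 26 mm high, about 0.5 kg, with a green and a red round button 68 mm apart on top (green on its +y half). It may be turned any way round. Origin: centre of the underside; z up.
- handset_green (a joint): How far the handset's green button is pressed, m: 0 = out, 0.006 = fully in. About 1.2 N starts it and 4 N holds it fully in; it springs back.
- handset_green_top (a point): Centre of the top face of the handset's green button (30 mm across); 48 mm above the bench when out. It stands 10 mm proud of its collar when out.
- handset_red (a joint): How far the handset's red button is pressed, m: 0 = out, 0.006 = fully in. Leave it.
- handset_red_top (a point): Centre of the top face of the handset's red button (30 mm across), same height as the green one.
- starter: Yellow motor starter box screwed to the bench, 90 (x) x 140 (y) x 60 mm high, with a green start button on its +y half and a red mushroom stop on its -y half, 70 mm apart. It does not move. Origin: centre of the underside; z up.
- start (a joint): How far the starter's green button is pushed in, m: 0 = out, 0.008 = fully in, where its stop is. About 3 N moves it; it stays where it is left.
- start_top (a point): Centre of the top face of the starter's green button (34 mm across); 78 mm above the bench when out, 70 mm when fully in, where it is still 4 mm proud of its collar.
- stop (a joint): How far the starter's red mushroom stop is pressed, m: 0 = out, 0.006 = fully in; it springs back. Leave it.
- stop_top (a point): Centre of the top of the red mushroom stop (38 mm across), 84 mm above the bench.
- glue: White glue bottle with an orange cap, standing, 56 mm across, 130 mm high. Bystander. Origin: centre of the underside.
- varnish: Amber glass jar with a steel lid, standing, 66 mm across, 90 mm high. Bystander. Origin: centre of the underside.
- mallet: Carver's round wooden mallet standing on its head, 90 mm across, 217 mm high. Bystander. Origin: centre of the underside.
- bowl: Carved pale wooden bowl, 120 mm across, 55 mm high. Bystander. Origin: centre of the underside.
- tin: Empty copper-coloured tin, open at the top, 70 mm across, 90 mm high. Bystander. Origin: centre of the underside.
- wax: Flat brass-coloured wax tin, 56 mm across, 25 mm high. Bystander. Origin: centre of the underside.
- chisel: Dark-handled carving tool lying flat, 200 mm long along its x axis. Bystander. Origin: on the bench under its middle.
- brush: Wooden-handled brush lying flat, 200 mm long along its x axis. Bystander. Origin: on the bench under its middle.
Not all that is in view belongs to the job. Leave any pink look-alike of the handset alone.

How it is judged:
On the way, in this order (a step that is already met when the one before it is completed fails the run):
1. the rocker is switched on (value of joint rocker above 0.28 rad), for 0.1 s.
2. the handset's green button is pressed in (value of joint handset_green above 0.0042 m), for 0.05 s.
3. the starter's green button is pushed in (value of joint start above 0.006 m), for 0.1 s.
At the end, for the whole second after the job is handed in: The rocker is at 0.28 rad or more of 0.35, the starter's green button at least 6 of its 8 mm in, the handset's green button back out, both red buttons out, the handset at rest on the bench within 30 mm of where it lay, and every bystander within 30 mm of its start and not tipped over (value of joint rocker above 0.28 rad and value of joint start above 0.006 m and value of joint each of handset_green, handset_red, stop below 0.002 m and distance of handset from where it was at the start of the episode below 0.03 m and height (world z) of handset below 0.01 m and linear speed of handset below 0.02 m/s and not (distance of glue from where it was at the start of the episode above 0.03 m) and not (distance of varnish from where it was at the start of the episode above 0.03 m) and not (distance of mallet from where it was at the start of the episode above 0.03 m) and not (distance of bowl from where it was at the start of the episode above 0.03 m) and not (distance of tin from where it was at the start of the episode above 0.03 m) and not (distance of wax from where it was at the start of the episode above 0.03 m) and not (distance of chisel from where it was at the start of the episode above 0.03 m) and not (distance of brush from where it was at the start of the episode above 0.03 m) and not (angle between glue's own z axis and vertical above 0.5 rad) and not (angle between varnish's own z axis and vertical above 0.5 rad) and not (angle between mallet's own z axis and vertical above 0.5 rad) and not (angle between bowl's own z axis and vertical above 0.5 rad) and not (angle between tin's own z axis and vertical above 0.5 rad)); the robot touches nothing.
It fails at once if a red button is pressed (over 2 mm) (value of joint any of handset_red, stop above 0.002 m).
It fails at once if a green button is pressed (over 3 mm) before the rocker is on (value of joint any of handset_green, start above 0.003 m and value of joint rocker below 0.28 rad).
It fails at once if the handset is lifted (over 15 mm), tilted or shoved (over 30 mm) (height (world z) of handset above 0.015 m or distance of handset from where it was at the start of the episode above 0.03 m or angle between handset's own z axis and vertical above 0.35 rad).
It fails at once if a bystander is moved over 30 mm, lifted or tipped over (distance of any of glue, varnish, mallet, bowl, tin, wax, chisel, brush from where it was at the start of the episode above 0.03 m or angle between any of glue, varnish, mallet, bowl, tin's own z axis and vertical above 0.5 rad).
It also fails if it takes over 48 s, if anything falls off the work surface, if the arm or the gripper's body presses on something with over 40 N, if the wrist force passes 120 N, or if a joint passes its speed limit or range.

### The arm

A 7-joint arm with a two-finger parallel gripper is mounted at the origin on the work surface. World frame = base frame: x ahead of the robot, y to its left, z up, the work surface at z = 0. Lengths are in m, angles in rad, forces in N, time in s.
With the tool pointing down it reaches from about 0.4 to 0.85 m from the base axis. Payload 4.5 kg.
Tool frame: the origin (TCP) lies where the fingers leave the gripper's body, on its centre line; the fingertips stand 64 mm ahead of it and the grasp point (between the pads) lies 45 mm ahead of it; z points along the fingers, y is the direction in which the jaws open and shut (so a half turn about z gives the same grasp; the last joint's range is limited). The gripper opens to 88 mm and grips with 3 to 60 N. Pads are 18 mm wide; open, the fingers measure 123 mm over their backs; the gripper's body (75 mm by 187 mm) begins 45 mm behind the grasp point.
Start: joints at [-1.292, 0.689, -0.195, 1.565, 0.157, 0.902, -0.215], TCP at [0.151, 0.606, 0.303] pointing down, gripper open.
Joint ranges: [-3.01, 3.01], [-0.46, 2.08], [-1.47, 1.51], [0.13, 2.56], [-1, 4.14], [0.04, 2.09], [-2.66, 2.66]. Speed limits (rad/s): [2.57, 2.57, 3.14, 3.14, 3.14, 3.14, 3.14].

### API

Orientations are given as a unit quaternion [x, y, z, w].
In Python, from plant import monitor, snapshot, workorder, finder gives the robot as it stands.
- The arm moves only by the tool carry_out, never from a script. Its argument "motion" is one flat list of numbers, 6 for each row, row after row: the shift along the tool's x, y, z in cm, then the turn, a rotation vector about the tool's x, y, z in rad. In form: [x, y, z, rx, ry, rz, x, y, z, rx, ry, rz, ...]. A call has 1 to 8 rows; each row shifts and turns the commanded pose from where the row before left it, along the tool's axes as they then stand; what a row does not reach is not made up. A row lasts 1/8 s, in which the tool goes at most 62.5 mm and 10.7 degrees, less where a joint would pass 70% of its speed; a pose out of reach is approached as far as the arm can. A call with a gripper value outside its range is refused whole. "hand" is the finger opening in cm, from 0 to 8.81, set as the call begins (left out, the last holds). The fingers move at their own pace and stop on an object; "grip_force" is the grip in N (left out, the last holds). Time passes only in rows, so rows that do not move let the fingers close. It gives the time, the measured TCP pose, the force and the opening at its end, in the units of the state.
- monitor.get_state(): the state, without advancing time (a new reading comes with each control period).
- snapshot(name): name is "scene" or "top"; returns a dict with "frame" (480x640x3 uint8, red, green, blue), "range_z" (480x640 float32, m along the optical axis (not along the pixel's ray), 0 where there is no reading), "fx", "fy", "cx", "cy" (pixels), "rvec" (rotation vector, rad) and "tvec" (3), from world to camera coordinates, as OpenCV has them. Camera axes: x right, y down, z forward; pixel columns grow to the right and rows downward; lengths in m; the calibration is good to about 2 mm. A picture is of the moment at which its call begins.
- workorder.finish_job(): hands the job in, once; it reports no verdict.
Trained networks look in a picture, given as the dict that the camera call returned (one of the last four; its "shot" number tells which), for a name from the list of things; names that differ only in an ending like _2 or _b are one class to them, and where a whole thing is asked for, a point or a joint stands for the part that bears it (a point fixed in the world has none). Each returns a list of dicts, best first, with "p" (0 to 1); they miss things now and then, are a little off and sometimes report something else, mostly with a low value. They report only what shows in the picture. A call takes as long as a camera call. They do not tell look-alikes from the thing itself.
- finder.masks_of(picture, thing): "pixels" (480x640 bool, what is visible of it) and "extent" ([left, top, right, bottom] in pixels, round what is visible of it).
The state is a dict: "clock": time; "q": joint angles; "qd": joint speeds; "joint_torque": joint torques, N m; "tool_pos": TCP position; "eef_rot": TCP orientation; "contact_force": force on the tool from outside, world axes, zero at the start; "moment": the same for the moment, N m; "opening": opening from 0.0 (shut) to 1.0 (fully open).
Only numpy, scipy, OpenCV 4.12 (cv2) and the standard library are available. Lean on these libraries where they do the work, as an engineer would, in place of code of your own. Each camera call takes 0.05 s, during which the arm holds its last target. There are 200 camera calls.

## Working session

There is one attempt and no reset: what is moved stays moved. The work goes in short steps, Python scripts to look and compute and a tool call to move; the robot and the scene stay as the last step left them, time stands still between calls to the robot, and variables do not carry over. Pictures are saved under pics/ and viewed, about 8 in all and at most 12, crops included, and the job is handed in when it is done.

Besides the shell and the picture viewer there is one more tool, called after "Call:" by a JSON object that holds its "method" and its "body", one argument or row to a line. carry_out: Moves the arm, as the interface text tells. Its arguments: {"type":"object","properties":{"motion":{"type":"array"},"hand":{"type":"number"},"grip_force":{"type":"number"}},"required":["motion"]}

```bash
mkdir -p pics; ls; cat > h.py <<'E'
import numpy as np, cv2
from plant import monitor, snapshot, workorder, finder
def world(s, mask=None):
    """HxWx3 world points from depth"""
    v,u=np.mgrid[0:480,0:640]; z=s["range_z"]
    c=np.stack([(u-s["cx"])/s["fx"]*z,(v-s["cy"])/s["fy"]*z,z],-1)
    R=cv2.Rodrigues(np.array(s["rvec"],float))[0]
    return (c-np.array(s["tvec"]).ravel())@R
def proj(s,p):
    K=np.array([[s["fx"],0,s["cx"]],[0,s["fy"],s["cy"]],[0,0,1.]])
    return cv2.projectPoints(np.array(p,float).reshape(-1,1,3),np.array(s["rvec"],float),np.array(s["tvec"],float),K,None)[0].reshape(-1,2)
def save(s,n,box=None,k=1):
    im=s["frame"][...,::-1]
    if box: l,t,r,b=box; im=im[t:b,l:r]
    cv2.imwrite("pics/"+n+".png",cv2.resize(im,None,fx=k,fy=k,interpolation=cv2.INTER_CUBIC))
E
python3 - <<'E'
from h import *
print(monitor.get_state())
for n in("top","scene"):
    s=snapshot(n); save(s,n+"0"); W=world(s); print(n,s["fx"],s["rvec"],s["tvec"])
    np.savez("/tmp/"+n,**{k:np.array(v) for k,v in s.items()})
    for t in ["power_unit","rocker_on","rocker","handset","handset_green_top","handset_red_top","starter","start_top","stop_top","glue","varnish","mallet","bowl","tin","wax","chisel","brush"]:
        for d in finder.masks_of(s,t)[:3]:
            m=d["pixels"]&(s["range_z"]>0)
            print(t,round(d["p"],2),[int(x) for x in d["extent"]],m.sum(),np.round(np.median(W[m],0),3) if m.any() else "", np.round(np.percentile(W[m][:,2],95),3) if m.any() else "")
E
```

```text
pics
{'clock': 0.0, 'q': array([-1.29218748,  0.6899935 , -0.19451594,  1.56632926,  0.15730676,
        0.90250383, -0.2150883 ]), 'qd': array([ 2.54571305e-03, -1.58546595e-03, -7.14486476e-04,  1.24027063e-04,
       -4.20892784e-05, -3.64030172e-03,  2.24334430e-03]), 'joint_torque': array([-4.16705143e-04, -5.27571774e+01, -1.26671176e+00, -1.53433245e+01,
       -5.26117883e-02,  6.54565782e-03,  1.73357021e-04]), 'tool_pos': array([0.15139831, 0.60585843, 0.30190798]), 'eef_rot': array([ 1.22049317e-01,  9.92523610e-01, -9.19602354e-04, -4.41440415e-05]), 'contact_force': array([-0.16236367,  0.1969    ,  0.8906406 ]), 'moment': array([-0.04541063,  0.02561804, -0.0337383 ]), 'opening': 0.9966353514884423}
top 481.77117521055067 [ 2.15974677 -2.12554956  0.18362513] [-0.03037835  0.47551429  1.18216739]
power_unit 0.82 [277, 164, 344, 219] 2522 [0.594 0.016 0.046] 0.064
power_unit 0.57 [303, 102, 326, 139] 729 [0.8   0.01  0.052] 0.091
rocker_on 0.72 [314, 181, 331, 207] 357 [ 0.594 -0.017  0.062] 0.071
rocker 0.93 [318, 181, 330, 204] 291 [ 0.593 -0.017  0.062] 0.07
rocker 0.
[... 2927 characters left out ...]
0.06 ] 0.068
bowl 0.89 [159, 299, 206, 346] 1666 [ 0.711 -0.351  0.027] 0.054
bowl 0.55 [404, 252, 420, 266] 156 [0.498 0.205 0.079] 0.084
bowl 0.5 [392, 243, 458, 293] 2296 [0.509 0.239 0.057] 0.078
tin 0.8 [308, 337, 339, 378] 953 [0.771 0.012 0.052] 0.089
tin 0.6 [430, 252, 443, 262] 123 [0.48  0.272 0.074] 0.079
tin 0.42 [311, 274, 332, 299] 285 [ 0.596 -0.014  0.06 ] 0.068
wax 0.88 [322, 226, 343, 247] 319 [ 0.403 -0.011  0.022] 0.026
wax 0.68 [157, 298, 206, 347] 1688 [ 0.711 -0.35   0.027] 0.054
chisel 0.58 [393, 196, 404, 249] 323 [0.372 0.173 0.02 ] 0.026
chisel 0.3 [155, 300, 208, 346] 1749 [ 0.712 -0.35   0.027] 0.054
brush 0.58 [267, 183, 296, 242] 655 [ 0.313 -0.167  0.015] 0.02
```

```bash
python3 - <<'E'
import cv2,numpy as np
a=cv2.imread("pics/top0.png")
cv2.imwrite("pics/topcrop.png",cv2.resize(a[90:430,130:530],(800,680))[:600])
E
```

```text
(no output)
```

View pics/topcrop.png

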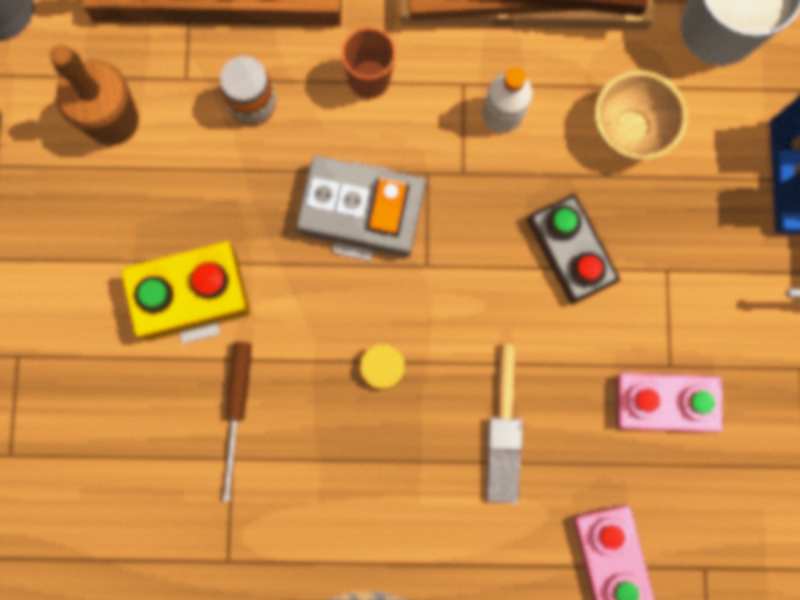

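View pics/scene0.png

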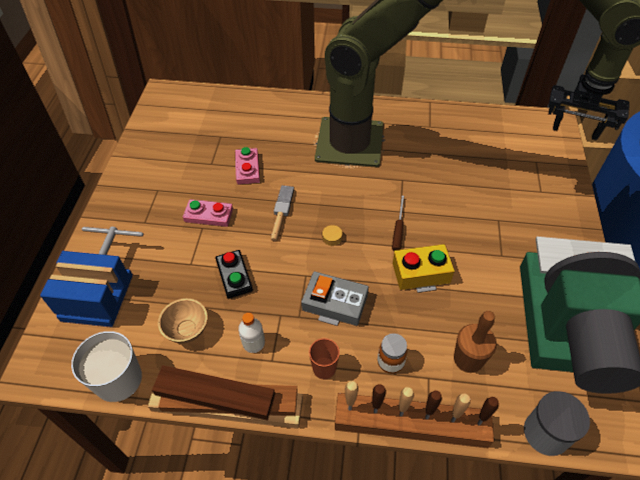

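Top view: there are three handset candidates. In full-picture pixels, two are pink (435,373 and 466,291) and one is black with a green and a red button (415,213). The black one fits the description. The rocker is at (324,193) with its dot at the far (+x) end (325,185). The starter is at (223,238) with green on the left (203,237). The scene view agrees. Next I measure precisely from both views and make one enlarged crop to confirm.

```bash
cat > m.py <<'E'
from h import *
def col(s,lo,hi,c,r,zr,name):
    W=world(s); hsv=cv2.cvtColor(s["frame"],cv2.COLOR_RGB2HSV)
    m=(cv2.inRange(hsv,lo,hi)>0)&(np.hypot(W[...,0]-c[0],W[...,1]-c[1])<r)&(W[...,2]>zr[0])&(W[...,2]<zr[1])&(s["range_z"]>0)
    P=W[m]
    if len(P)<5: print(name,"few",len(P)); return
    (x,y),rr=cv2.minEnclosingCircle(P[:,:2].astype(np.float32))
    v,u=np.nonzero(m)
    print(name,len(P),"mean",np.round(P.mean(0),4),"circ",round(x,4),round(y,4),"r",round(rr,4),"px",u.mean().round(1),v.mean().round(1))
    return P
def rect(s,lo,hi,c,r,zr,name):
    P=col(s,lo,hi,c,r,zr,name)
    R=cv2.minAreaRect(P[:,:2].astype(np.float32)); b=cv2.boxPoints(R); e=b[1]-b[0] if np.hypot(*(b[1]-b[0]))>np.hypot(*(b[2]-b[1])) else b[2]-b[1]
    print("   rect c",np.round(R[0],4),"size",np.round(R[1],3),"long axis deg",round(np.degrees(np.arctan2(e[1],e[0]))%180,1))
G=((40,80,40),(85,255,255))
if __name__=="__main__":
    for n in("top","scene"):
        s={k:v for k,v in np.load("/tmp/"+n+".npz",allow_pickle=True).items()}
        print(n)
        col(s,*G,(.582,-.244),.03,(.042,.06),"hgreen")
        col(s,(0,120,60),(8,255,255),(.521,-.275),.03,(.042,.06),"hred")
        col(s,*G,(.477,.269),.03,(.07,.09),"start")
        col(s,(0,120,60),(8,255,255),(.495,.203),.03,(.07,.1),"stop")
        rect(s,(9,150,100),(16,255,255),(.6,-.016),.06,(.05,.08),"rocker orange")
        col(s,(0,0,150),(180,70,255),(.615,-.02),.03,(.055,.08),"white dot")
        rect(s,(0,0,0),(180,90,255),(.594,.016),.1,(.035,.053),"unit")
        rect(s,(0,0,0),(180,255,110),(.55,-.26),.08,(.018,.034),"handset")
        rect(s,(22,150,60),(35,255,255),(.485,.235),.1,(.052,.068),"starter")
    s={k:v for k,v in np.load("/tmp/top.npz",allow_pickle=True).items()}
    save(s,"crop1",(290,150,450,255),5)
E
python3 m.py
```

```text
top
hgreen 110 mean [ 0.5815 -0.2452  0.0484] circ 0.5835 -0.246 r 0.0161 px 412.3 200.2
hred 119 mean [ 0.5214 -0.2756  0.0484] circ 0.5228 -0.2768 r 0.0179 px 424.6 223.5
start 155 mean [0.474  0.2681 0.0776] circ 0.4748 0.2694 r 0.0179 px 205.8 236.5
stop 185 mean [0.4924 0.2005 0.0826] circ 0.4929 0.201 r 0.0188 px 233.4 229.2
rocker orange 146 mean [ 0.5958 -0.0182  0.0611] circ 0.5949 -0.0171 r 0.0354 px 323.5 191.9
   rect c [ 0.5942 -0.0178] size [0.039 0.063] long axis deg 169.2
white dot 31 mean [ 0.6125 -0.0224  0.0674] circ 0.6123 -0.022 r 0.0078 px 325.3 184.9
unit 1775 mean [0.6    0.0239 0.046 ] circ 0.6012 0.0157 r 0.0869 px 307.0 191.6
   rect c [0.601 0.016] size [0.15  0.101] long axis deg 79.0
handset 273 mean [ 0.5481 -0.2391  0.0264] circ 0.5502 -0.2576 r 0.0704 px 408.5 214.9
   rect c [ 0.5519 -0.2586] size [0.128 0.069] long axis deg 26.5
starter 1434 mean [0.4824 0.2337 0.0609] circ 0.4847 0.2351 r 0.0804 px 221.4 234.5
   rect c [0.4846 0.2348] size [0.09 0.14] long axis deg 105.7
scene
hgreen 84 mean [ 0.5859 -0.2423  0.0461] circ 0.5852 -0.2411 r 0.0157 p
[... 247 characters left out ...]
.5 258.5
rocker orange 224 mean [ 0.591  -0.0144  0.0588] circ 0.5957 -0.0166 r 0.0354 px 322.6 284.9
   rect c [ 0.5947 -0.0152] size [0.037 0.067] long axis deg 173.7
white dot 31 mean [ 0.6169 -0.0208  0.0645] circ 0.6186 -0.0218 r 0.0159 px 318.8 292.1
unit 1703 mean [0.6114 0.0274 0.0433] circ 0.6043 0.0194 r 0.0876 px 338.3 296.7
   rect c [0.6033 0.0192] size [0.15  0.106] long axis deg 78.8
handset 503 mean [ 0.5662 -0.2501  0.025 ] circ 0.5566 -0.2568 r 0.0719 px 234.8 275.2
   rect c [ 0.5561 -0.2561] size [0.133 0.07 ] long axis deg 26.7
starter 866 mean [0.4898 0.2368 0.0581] circ 0.4869 0.2374 r 0.0785 px 423.2 261.7
   rect c [0.4852 0.238 ] size [0.09 0.14] long axis deg 106.5
```

View pics/crop1.png

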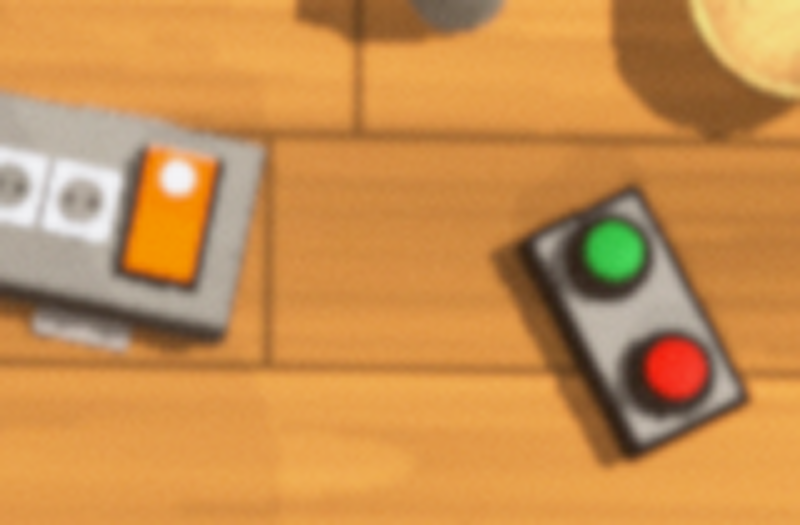

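The crop confirms the black handset at (415,213), with green at its far end (412,200) and red at (424,223). The white dot is on the far half of the rocker at (325,185).

Both views agree to about 4 mm and match the given sizes and heights:
- **Rocker press point:** (0.617, -0.021)
- **Handset green:** (0.584, -0.243), z 0.048
- **Start button:** (0.4755, 0.2705), z 0.078

I'll close the fingers and move towards the rocker at height.

Call:
{"method": "carry_out", "body": {
  "motion": [-3.8,-3.1,0,0,0,0,-3.8,-3.1,0,0,0,0,-3.8,-3.1,0,0,0,0,-3.8,-3.1,0,0,0,0,-3.8,-3.1,0,0,0,0,-3.8,-3.1,0,0,0,0,-3.8,-3.1,0,0,0,0,-3.8,-3.1,0,0,0,0],
  "hand": 0,
  "grip_force": 20
}}

```text
clock: 2.8
tool_pos: [0.3873, 0.2909, 0.303]
eef_rot: [0.122, 0.993, 0.0, 0.0]
contact_force: [0.6, 0.4, 0.3]
opening: 0.111
```

```bash
cat > d.py <<'E'
import sys
from h import *
from scipy.spatial.transform import Rotation as R
s=monitor.get_state(); M=R.from_quat(s["eef_rot"])
tip=s["tool_pos"]+M.apply([0,0,.064]); t=np.array([float(a) for a in sys.argv[1:4]])
print("clock",round(s["clock"],2),"tip",tip.round(4),"tool y",M.apply([0,1,0]).round(3),"z",M.apply([0,0,1]).round(3),"F",s["contact_force"].round(1),"open",round(s["opening"],3))
print("to go, tool cm",(M.inv().apply(t-tip)*100).round(2),"q",s["q"].round(2))
E
python3 d.py .617 -.021 .09
```

```text
clock 2.8 tip [0.3873 0.291  0.239 ] tool y [0.242 0.97  0.001] z [ 0.001  0.001 -1.   ] F [0.6 0.4 0.3] open 0.111
to go, tool cm [-29.83 -24.72  14.89] q [-0.58  0.51 -0.25  1.98  0.19  0.67  0.38]
```

Call:
{"method": "carry_out", "body": {
  "motion": [-4.2,-3.5,0,0,0,0,-4.2,-3.5,0,0,0,0,-4.2,-3.5,1,0,0,0,-4.2,-3.5,2,0,0,0,-4.2,-3.5,3,0,0,0,-4.2,-3.5,3,0,0,0,-4.2,-3.5,3,0,0,0,0,0,0,0,0,0]
}}

```text
clock: 3.8
tool_pos: [0.6126, -0.023, 0.1798]
eef_rot: [0.126, 0.992, -0.002, -0.001]
contact_force: [-0.4, 0.1, 0.5]
opening: 0.007
```

```bash
python3 d.py .617 -.021 .08
```

```text
clock 3.8 tip [ 0.6125 -0.0233  0.1158] tool y [ 0.25   0.968 -0.004] z [-0.003 -0.004 -1.   ] F [-0.4  0.1  0.5] open 0.007
to go, tool cm [-0.39  0.35  3.58] q [ 0.09  0.84 -0.24  1.7   0.3   0.64  1.  ]
```

Call:
{"method": "carry_out", "body": {
  "motion": [-0.4,0.3,1.0,0,0,0,0,0,1.5,0,0,0,0,0,1.0,0,0,0,0,0,0,0,0,0]
}}

```text
clock: 4.3
tool_pos: [0.6159, -0.0142, 0.1468]
eef_rot: [0.121, 0.993, -0.0, -0.001]
contact_force: [0.2, -0.0, 0.1]
opening: 0.008
```

```bash
python3 d.py .617 -.021 .059; python3 - <<'E'
from h import *
s=snapshot("scene"); save(s,"s1",(260,220,400,340),5)
E
```

```text
clock 4.3 tip [ 0.6158 -0.0142  0.0828] tool y [ 0.241  0.971 -0.001] z [-0.002 -0.    -1.   ] F [ 0.2 -0.   0.1] open 0.008
to go, tool cm [-0.29 -0.63  2.38] q [ 0.07  0.89 -0.22  1.7   0.32  0.59  0.99]
```

View pics/s1.png

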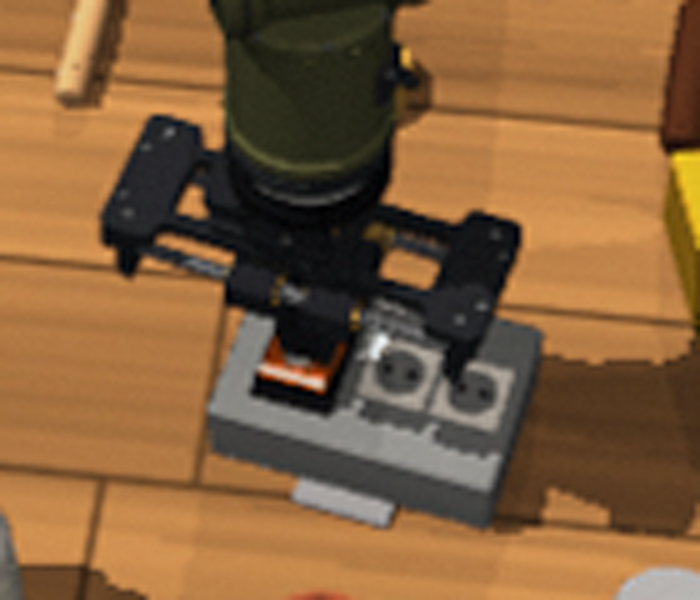

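The closed fingers hang over the dotted half, with the white outer edge still showing in front. I'll correct sideways by 6 mm and press.

Call:
{"method": "carry_out", "body": {
  "motion": [-0.3,-0.6,0,0,0,0,0,0,1.0,0,0,0,0,0,0.6,0,0,0,0,0,0.5,0,0,0,0,0,0.3,0,0,0,0,0,0.1,0,0,0,0,0,0,0,0,0]
}}

```text
clock: 5.22
tool_pos: [0.6186, -0.0213, 0.1235]
eef_rot: [0.122, 0.993, 0.0, 0.001]
contact_force: [0.6, -0.6, 6.2]
opening: 0.008
```

```bash
python3 d.py .617 -.021 .059
```

```text
clock 5.22 tip [ 0.6187 -0.0213  0.0595] tool y [0.242 0.97  0.   ] z [ 0.001  0.    -1.   ] F [ 0.6 -0.6  6.2] open 0.008
to go, tool cm [ 0.17 -0.01  0.05] q [ 0.08  0.93 -0.21  1.7   0.33  0.54  0.99]
```

Call:
{"method": "carry_out", "body": {
  "motion": [0,0,0.2,0,0,0,0,0,0.1,0,0,0,0,0,0,0,0,0]
}}

```text
clock: 5.6
tool_pos: [0.6187, -0.0213, 0.1233]
eef_rot: [0.122, 0.993, -0.0, 0.001]
contact_force: [-5.7, -0.5, 27.8]
opening: 0.007
```

```bash
python3 d.py .584 -.243 .09
```

```text
clock 5.6 tip [ 0.6188 -0.0213  0.0593] tool y [ 0.242  0.97  -0.   ] z [ 0.002 -0.001 -1.   ] F [-5.7 -0.5 27.8] open 0.007
to go, tool cm [ -2.   -22.35  -3.06] q [ 0.08  0.93 -0.21  1.7   0.33  0.54  0.99]
```

The force rose to 28 N with no further travel at z = 0.059, so the rocker is at its stop. I'll lift and move above the handset's green button, checking the rocker on the way.

Call:
{"method": "carry_out", "body": {
  "motion": [0,0,-3,0,0,0,0,0,-3,0,0,0,-0.4,-4.5,0,0,0,0,-0.4,-4.5,0,0,0,0,-0.4,-4.5,0,0,0,0,-0.4,-4.5,0,0,0,0,-0.4,-4.4,0,0,0,0,0,0,0,0,0,0]
}}

```text
clock: 6.6
tool_pos: [0.5808, -0.2487, 0.1788]
eef_rot: [0.126, 0.992, -0.002, -0.001]
contact_force: [0.2, 0.1, -0.1]
opening: 0.008
```

```bash
python3 d.py .584 -.243 .06; python3 - <<'E'
from m import *
s=snapshot("scene"); save(s,"s2",(200,200,360,320),5)
W=world(s)
col(s,(9,150,80),(16,255,255),(.6,-.016),.06,(.05,.08),"rocker orange")
col(s,(0,0,150),(180,70,255),(.617,-.021),.02,(.05,.08),"white")
col(s,*G,(.582,-.244),.03,(.042,.06),"hgreen")
E
```

```text
clock 6.6 tip [ 0.5806 -0.2489  0.1148] tool y [ 0.25   0.968 -0.003] z [-0.003 -0.003 -1.   ] F [ 0.2  0.1 -0.1] open 0.008
to go, tool cm [-0.19  0.67  5.48] q [ 0.49  0.86 -0.29  1.64  0.35  0.69  1.34]
rocker orange 277 mean [ 0.5941 -0.0149  0.0602] circ 0.5974 -0.0166 r 0.0345 px 322.3 285.6
white 30 mean [ 0.6165 -0.0198  0.0576] circ 0.6209 -0.0185 r 0.0125 px 319.3 293.5
hgreen 84 mean [ 0.5853 -0.2415  0.0455] circ 0.5848 -0.2421 r 0.0153 px 235.4 277.1
```

View pics/s2.png

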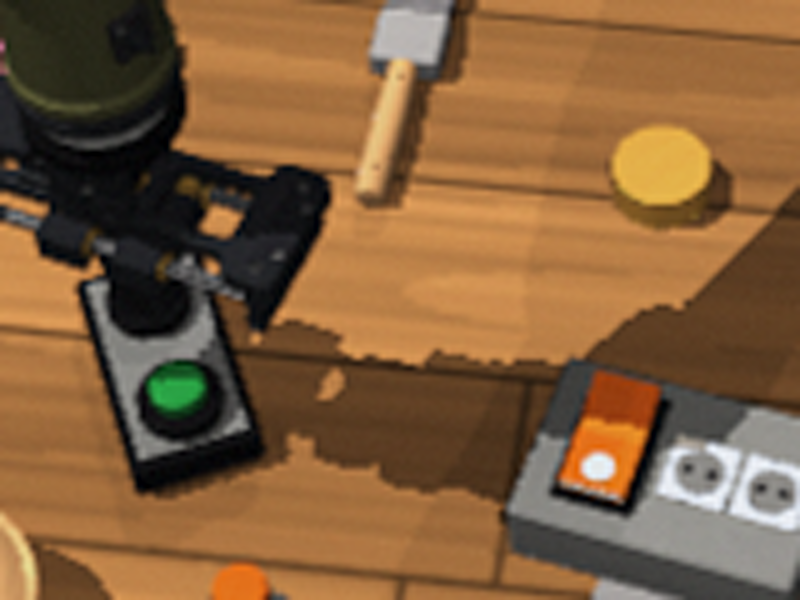

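The rocker is down: the dot fell 7 mm, from z 0.0645 to 0.0576, and its half lies level. The handset is unmoved. I'll let the arm settle and descend above the green button.

Call:
{"method": "carry_out", "body": {
  "motion": [0,0,2,0,0,0,0,0,1,0,0,0,0,0,0,0,0,0]
}}

```text
clock: 7.02
tool_pos: [0.5828, -0.242, 0.148]
eef_rot: [0.121, 0.993, 0.001, -0.002]
contact_force: [-0.1, -0.2, 0.5]
opening: 0.007
```

```bash
python3 d.py .584 -.243 .048
```

```text
clock 7.03 tip [ 0.5826 -0.2419  0.084 ] tool y [0.24  0.971 0.001] z [-0.003  0.002 -1.   ] F [-0.1 -0.2  0.5] open 0.007
to go, tool cm [-0.18 -0.07  3.6 ] q [ 0.47  0.91 -0.28  1.65  0.37  0.64  1.32]
```

Call:
{"method": "carry_out", "body": {
  "motion": [-0.2,-0.1,2,0,0,0,0,0,1,0,0,0,0,0,0.4,0,0,0,0,0,0.3,0,0,0,0,0,0.3,0,0,0,0,0,0.3,0,0,0,0,0,0,0,0,0]
}}

```text
clock: 7.9
tool_pos: [0.5851, -0.245, 0.107]
eef_rot: [0.122, 0.993, 0.0, 0.0]
contact_force: [-1.4, 0.5, 3.6]
opening: 0.007
```

```bash
python3 d.py .584 -.243 .042
```

```text
clock 7.9 tip [ 0.5851 -0.245   0.043 ] tool y [0.242 0.97  0.   ] z [ 0. -0. -1.] F [-1.4  0.5  3.6] open 0.007
to go, tool cm [0.16 0.17 0.1 ] q [ 0.46  0.97 -0.25  1.65  0.39  0.57  1.3 ]
```

Call:
{"method": "carry_out", "body": {
  "motion": [0,0,0.2,0,0,0,0,0,0.1,0,0,0,0,0,0,0,0,0]
}}

```text
clock: 8.28
tool_pos: [0.5851, -0.245, 0.1062]
eef_rot: [0.122, 0.993, -0.0, 0.0]
contact_force: [-4.7, 2.0, 19.5]
opening: 0.01
```

```bash
python3 d.py .584 -.243 .042
```

```text
clock 8.28 tip [ 0.5852 -0.2451  0.0422] tool y [ 0.242  0.97  -0.001] z [ 0.001 -0.001 -1.   ] F [-4.7  2.  19.5] open 0.01
to go, tool cm [0.17 0.17 0.02] q [ 0.46  0.97 -0.25  1.66  0.39  0.57  1.3 ]
```

It bottomed out: 19.5 N at z = 0.0422. I'll lift straight and go towards the starter.

Call:
{"method": "carry_out", "body": {
  "motion": [0,0,-2,0,0,0,0,0,-4,0,0,0,0,0,-4,0,0,0,2.3,4.7,0,0,0,0,2.3,4.7,0,0,0,0,2.3,4.7,0,0,0,0,2.3,4.7,0,0,0,0,2.3,4.7,0,0,0,0]
}}

```text
clock: 9.28
tool_pos: [0.5304, 0.0124, 0.2041]
eef_rot: [0.122, 0.993, 0.0, 0.001]
contact_force: [1.0, 0.2, -0.6]
opening: 0.007
```

Call:
{"method": "carry_out", "body": {
  "motion": [2.3,4.7,0,0,0,0,2.3,4.7,0,0,0,0,2.3,4.7,0,0,0,0,2.3,4.7,0,0,0,0,2.3,4.7,0,0,0,0,0,0,0,0,0,0,0,0,0,0,0,0]
}}

```text
clock: 10.15
tool_pos: [0.476, 0.266, 0.2038]
eef_rot: [0.122, 0.993, -0.0, 0.0]
contact_force: [-0.1, -0.5, -0.9]
opening: 0.004
```

```bash
python3 d.py .4755 .2705 .078;  python3 - <<'E'
from m import *
for n in("top","scene"):
    s=snapshot(n); save(s,n+"3",(180,150,480,375) if n=="top" else None,2.6 if n=="top" else 1)
    col(s,*G,(.582,-.244),.03,(.03,.06),"hgreen")
    col(s,(0,120,60),(8,255,255),(.521,-.275),.03,(.03,.06),"hred")
    rect(s,(0,0,0),(180,255,110),(.55,-.26),.08,(.018,.034),"handset")
E
```

```text
clock 10.15 tip [0.476  0.2659 0.1398] tool y [ 0.243  0.97  -0.001] z [ 0.    -0.001 -1.   ] F [-0.1 -0.5 -0.9] open 0.004
to go, tool cm [0.17 0.44 6.18] q [-0.5   0.73 -0.17  1.9   0.22  0.53  0.52]
hgreen 138 mean [ 0.583  -0.2455  0.0466] circ 0.5844 -0.2466 r 0.018 px 412.2 199.8
hred 161 mean [ 0.5219 -0.2754  0.0455] circ 0.5241 -0.2766 r 0.0192 px 424.2 223.6
handset 186 mean [ 0.5468 -0.233   0.0262] circ 0.5512 -0.2569 r 0.0687 px 406.1 215.3
   rect c [ 0.55   -0.2559] size [0.125 0.062] long axis deg 25.4
hgreen 110 mean [ 0.5849 -0.2429  0.0441] circ 0.5809 -0.2418 r 0.0198 px 235.0 277.2
hred 98 mean [ 0.5249 -0.2734  0.0445] circ 0.5198 -0.2723 r 0.0203 px 228.5 257.1
handset 478 mean [ 0.566  -0.2497  0.025 ] circ 0.5557 -0.258 r 0.0716 px 234.9 275.1
   rect c [ 0.5544 -0.257 ] size [0.135 0.069] long axis deg 26.6
```

View pics/scene3.png

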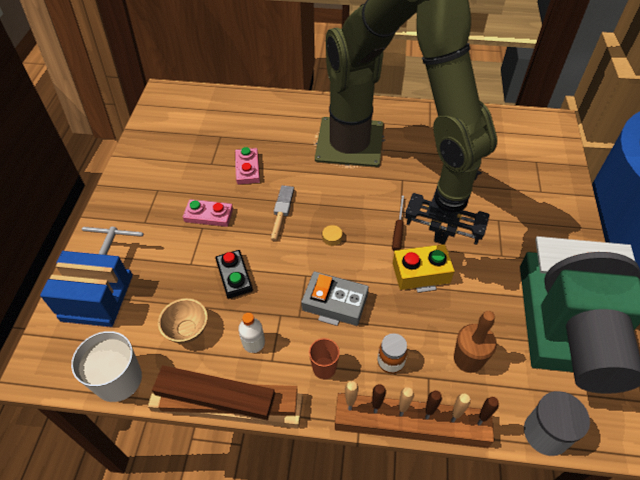

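The handset is unmoved at (235,277), its green button is back out, and the rest of the bench is unchanged. The gripper is above the starter's green button at (438,257). I'll descend and press.

Call:
{"method": "carry_out", "body": {
  "motion": [0.2,0.4,2,0,0,0,0,0,2,0,0,0,0,0,1.5,0,0,0,0,0,0.6,0,0,0,0,0,0.3,0,0,0,0,0,0.3,0,0,0,0,0,0.3,0,0,0,0,0,0,0,0,0]
}}

```text
clock: 11.25
tool_pos: [0.4751, 0.2707, 0.1343]
eef_rot: [0.122, 0.992, -0.0, 0.0]
contact_force: [-0.5, -2.7, 7.0]
opening: 0.002
```

```bash
python3 d.py .4755 .2705 .070
```

```text
clock 11.25 tip [0.4751 0.2706 0.0703] tool y [ 0.243  0.97  -0.   ] z [ 0.001 -0.    -1.   ] F [-0.5 -2.7  7. ] open 0.002
to go, tool cm [-0.04 -0.    0.03] q [-0.53  0.85 -0.12  1.93  0.25  0.38  0.48]
```

Call:
{"method": "carry_out", "body": {
  "motion": [0,0,0.2,0,0,0,0,0,0.1,0,0,0,0,0,0,0,0,0]
}}

```text
clock: 11.62
tool_pos: [0.475, 0.2707, 0.1339]
eef_rot: [0.122, 0.992, 0.0, 0.001]
contact_force: [-5.8, -5.4, 30.2]
opening: 0.009
```

Call:
{"method": "carry_out", "body": {
  "motion": [0,0,-2,0,0,0,0,0,-4,0,0,0,0,0,-5,0,0,0,4,0,-3,0,0,0,4,0,0,0,0,0,0,0,0,0,0,0,0,0,0,0,0,0]
}}

```text
clock: 12.5
tool_pos: [0.398, 0.2908, 0.2708]
eef_rot: [0.122, 0.993, 0.001, 0.001]
contact_force: [-0.6, 0.3, 0.3]
opening: 0.005
```

```bash
python3 d.py .4755 .2705 .070;  python3 - <<'E'
from m import *
for n in("top","scene"):
    s=snapshot(n); save(s,n+"4",(180,100,480,325) if n=="top" else None,2.6 if n=="top" else 1)
    print(n)
    col(s,*G,(.582,-.244),.03,(.042,.06),"hgreen")
    col(s,(0,120,60),(8,255,255),(.521,-.275),.03,(.042,.06),"hred")
    col(s,*G,(.477,.269),.03,(.06,.09),"start")
    col(s,(0,120,60),(8,255,255),(.495,.203),.03,(.07,.1),"stop")
    col(s,(0,0,150),(180,70,255),(.615,-.02),.02,(.05,.08),"white dot")
E
```

```text
clock 12.5 tip [0.398  0.2908 0.2068] tool y [0.242 0.97  0.001] z [ 0.001  0.001 -1.   ] F [-0.6  0.3  0.3] open 0.005
to go, tool cm [-7.99 -0.11 13.69] q [-0.6   0.57 -0.19  1.99  0.18  0.59  0.41]
top
hgreen 110 mean [ 0.5815 -0.2452  0.0486] circ 0.5823 -0.2452 r 0.017 px 412.3 200.2
hred 115 mean [ 0.5211 -0.2758  0.0483] circ 0.5197 -0.2776 r 0.0175 px 424.7 223.7
start 186 mean [0.4745 0.2686 0.0699] circ 0.4752 0.2696 r 0.0194 px 206.3 236.8
stop 184 mean [0.4925 0.2005 0.0828] circ 0.4932 0.2011 r 0.0189 px 233.4 229.1
white dot 32 mean [ 0.6153 -0.0231  0.0609] circ 0.6152 -0.023 r 0.0074 px 325.5 184.5
scene
hgreen 84 mean [ 0.5853 -0.2411  0.0455] circ 0.5857 -0.241 r 0.0165 px 235.6 277.1
hred 79 mean [ 0.5242 -0.2723  0.0457] circ 0.5237 -0.2707 r 0.0158 px 228.9 256.7
start 129 mean [0.4757 0.2717 0.0672] circ 0.4745 0.2709 r 0.0209 px 437.3 256.4
stop 136 mean [0.499  0.2041 0.0793] circ 0.4971 0.2053 r 0.019 px 411.5 258.6
white dot 31 mean [ 0.6167 -0.02    0.0577] circ 0.6203 -0.0176 r 0.0135 px 319.2 293.5
```

View pics/scene4.png

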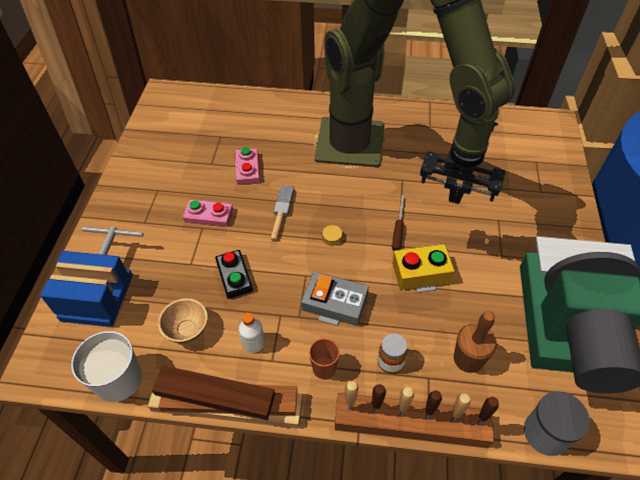

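The picture shows the bench unchanged and the gripper free above the bench at (462,180). The start button went from 77.6 to 69.9 mm, so it is fully in. The dot is down, the handset's green button is out, and both red buttons are at their starting heights. I'm handing in.

```bash
python3 -c "
from plant import workorder
print(workorder.finish_job())"
```

```text
the job is handed in; nothing more can be done
None
```

The workbench is started up and the job is handed in at about 12.6 s of the 48 s allowed. With the fingers closed, I pressed the rocker's dotted half, then the black handset's green button, then the starter's green button, each down to its stop.

| Pressed | Force at the stop | Fingertip height at the stop |
|---|---|---|
| Rocker | 28 N | 59 mm |
| Handset green | 19.5 N | 42 mm |
| Starter green | 30 N | 70 mm |

Last checks before handing in:
- **Rocker:** the white dot dropped by about 7 mm to about 60 mm, so it is on.
- **Starter green button:** its top went from 77.6 to 69.9 mm, so it is fully in.
- **Handset:** its green button is back out at 48.6 mm, and it lies where it was to within about 1 mm.
- **Red buttons and bystanders:** both reds are at their starting heights, and by eye in the last picture the bystanders look unmoved.
- **Robot:** the gripper is clear of everything, with no contact force.

The two cameras disagreed by 2–4 mm throughout, the scene view reading about 3 mm low. No check failed.

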